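# Clip the ring gauge onto the bench snap hook

## Task

Take the brass gauge out of its wooden block by its green tab and clip it onto the snap hook on the stand: feel for the red sprung gate with one side of the eye and push until it passes inside, never forcing the hook. Then slide the eye past the turned-in nose along the front bar into the closed end and let it hang there, leaving the block, the jar, the bur holder and the brush where they are.

Things in the scene. Friction and masses are not known exactly. Their poses are not given: they have to be found in the camera images.
- tab (a point): Centre of the green plastic tab (24 wide along x, 10 thick along y, 40 mm high) on top of the brass gauge: pinch it across y from above. Gauge: flat, upright, z up, 114 mm tall, 0.1 to 0.17 kg, same either way round. It stands loosely in the slot of the wooden block, 24 mm deep, about 1.5 mm play.
- eye (a point): Middle of the gauge's eye, 39 mm below the tab's centre, axes alike. The eye is a bow of 5 mm round brass rod in the x-z plane; its upright sides are centred 19.5 mm either side; hole 34 mm wide (x), reaching 15 mm up and 17 mm down from here. Below it is a brass plate 44 wide (x) x 6 thick x 38 mm high; underside 55 mm below here.
- block: Wooden block 70 x 44 x 32 mm high that holds the gauge; origin at the centre of its underside, slot along its x, slot floor 8 mm up. Loose but heavy (0.9 kg).
- stand: Steel stand fixed to the bench; origin at bench height under its upright post; its -x points from the post to the snap hook. The shank is clamped in the post's blue head at a different reach each time: the line of gate and front bar lies anywhere from 55 to 105 mm to -x of the post and stays there under moderate force, so find the gate by touch or sight.
- loop (a point): Point on the stand, 80 mm to -x of the post, 135 mm up (axes as the stand): middle of where the gate's line may be. The hook is a flat level loop of 6 mm round bar at this height, 99 mm along y, 36 mm along x overall. Its front (-x) side is one line along y, the gate and the front bar; its back bar is centred 30 mm behind (+x of) that line.
- nose (a point): Point on the stand at y = -23 mm, 80 mm to -x of the post, 135 mm up: level with the blunt nose of the fixed front bar. The nose is turned in: a lip at y = -23 to -29 reaching 13 mm behind the bar's centre line. From it the bar runs straight to y = -52, then the rounded closed end (outermost bar at y = -61). The red gate, 5 mm round, runs from its hinge at y = +20 to y = -23.
- push (a point): Point on the stand at y = -15 mm, 80 mm to -x of the post, 135 mm up: good place to push the gate. It swings to +x, 4 to 8 N here. Eye's plane across the gate (gauge x along stand x); one side of the eye goes in, the bar ends in its hole. 22 mm after first touch the rod is deeper than the lip and can slide to -y behind it; at 29 mm it hits the back bar. Over 15 N is too much.
- jar_mid (a point): middle of a closed amber glass jar, 56 mm across, 75 mm tall; bystander
- burs: white bur holder with upright burs, 55 x 85 mm, about 52 mm tall; origin under its centre; bystander
- brush_grip (a point): handle of a brush lying on the bench, 170 mm long, along its x; bystander
Not all that is in view belongs to the job. Of the things that look like the stand, the middle-sized one is meant. Of the things shaped like the part that bears tab, the brass one is meant.

How it is judged:
By the outcome, as a careful person would: the job done as asked, in the order asked, and still so for the second after the job is handed in, with the robot touching nothing.
It also fails if it takes over 72 s, if anything falls off the work surface, if the arm or the gripper's body presses on something with over 40 N, if the wrist force passes 120 N, or if a joint passes its speed limit or range.

## Robot

A 6-joint arm with a two-finger parallel gripper is mounted at the origin on the work surface. World frame = base frame: x ahead of the robot, y to its left, z up, the work surface at z = 0. Lengths are in m, angles in degrees, forces in N, time in s.
With the tool pointing down it reaches from about 0.375 to 0.975 m from the base axis. Payload 3.8 kg.
Tool frame: the origin (TCP) lies on the mounting face of the last link; the fingertips stand 166 mm ahead of it and the grasp point (between the pads) lies 147 mm ahead of it; z points along the fingers, y is the line along which they close (so a half turn about z gives the same grasp; the last joint's range is limited). The gripper opens to 88 mm and grips with 3 to 60 N. Pads are 18 mm wide; open, the fingers measure 123 mm over their backs; the gripper's body (75 mm by 187 mm) begins 45 mm behind the grasp point.
Start: joints at [74.662, 15.12, 91.902, -0, 72.978, -2.114], TCP at [0.154, 0.657, 0.405] pointing down, gripper open.
Joint ranges: [-150.88, 150.88], [-54.13, 125.18], [17.81, 147.31], [-75.09, 255.09], [0, 152.58], [-146.25, 146.25]. Speed limits (degrees/s): [147.25, 147.25, 180, 180, 180, 180].

## Interface

Orientations are given as a 3x3 rotation matrix whose columns are the frame's x, y, z axes.
In Python, from cell import bot gives the robot as it stands.
- The arm moves only by the tool arm_command, never from a script. Its argument "steps" is a list of rows, each an object with "angular": the turn, a rotation vector about the tool's x, y, z in units of 6 degrees (1.0 is 6 degrees), a list of three; "linear": the shift along the tool's x, y, z in cm, a list of three; "claw": the closure in counts, from 0 (fully open) to 255 (shut). A call has 1 to 5 rows; each row is the pose to reach, as a shift and turn from the pose commanded when the call began, along the tool's axes at that moment; what a row does not reach only later rows make up. A row lasts 1/8 s, in which the tool goes at most 62.5 mm and 10.7 degrees, less where a joint would pass 70% of its speed; a pose out of reach is approached as far as the arm can. A call with a gripper value outside its range is refused whole. The fingers move at their own pace and stop on an object; "force" is the grip in N (left out, the last holds). Time passes only in rows, so rows that repeat a pose let the fingers close. It gives the time, the measured TCP pose, the force, the opening and the grip force at its end, in the units of the state.
- bot.read_state(): the state, without advancing time (a new reading comes with each control period).
- bot.read_camera(name): name is "side" or "top" or "wrist"; returns (picture, depth): 384x512x3 uint8, blue, green, red; 384x512 float32, m along the optical axis (not along the pixel's ray), 0 where there is no reading.
- bot.get_calibration(name): a dict with "vfov" (degrees; the focal length in pixels is half the picture's height over the tangent of half this angle, whatever the lens; pixels are square), "cx", "cy" (the principal point, pixels), "distortion" ([k1, k2, p1, p2, k3] as OpenCV has them; the pictures are not rectified), "R" (3x3) and "t" (3): a world point X has camera coordinates R X + t; the wrist camera has in their place "mount" (4x4, takes a point from camera to tool coordinates, whose origin is the TCP and whose axes are the flange's). Camera axes: x right, y down, z forward; pixel columns grow to the right and rows downward; lengths in m; the calibration is good to about 2 mm. A picture is of the moment at which its call begins: read the wrist's pose just before it. get_calibration takes no time and is no camera call.
- bot.hand_in(): hands the job in; it is judged then, once.
The state is a dict: "clock": time; "joint_pos": joint angles; "joint_vel": joint speeds; "tau": joint torques, N m; "tcp_pos": TCP position; "eef_rot": TCP orientation; "ft_force": force on the tool from outside, world axes, zero at the start; "wrist_torque": the same for the moment, N m; "opening": opening from 0.0 (shut) to 1.0 (fully open); "grip_force": force on a finger pad.
Only numpy, scipy, OpenCV 4.12 (cv2) and the standard library are available. Lean on these libraries where they do the work, as an engineer would, in place of code of your own. Each camera call takes 0.05 s, during which the arm holds its last target. There are 200 camera calls.

## Working session

There is one attempt and no reset: what is moved stays moved. The work goes in short steps, Python scripts to look and compute and a tool call to move; the robot and the scene stay as the last step left them, time stands still between calls to the robot, and variables do not carry over. Pictures are saved under pics/ and viewed, at most 10 in all, crops included, and the job is handed in when it is done.

Besides the shell and the picture viewer there is one more tool, called after ">>>" as name([rows], argument=value, ...), one row to a line, values as JSON. arm_command: Moves the arm, as the interface text tells. Its arguments: {"type":"object","properties":{"steps":{"type":"array"},"force":{"type":"number"}},"required":["steps"]}

```bash
ls; mkdir -p pics; cat > h.py <<'E'
import numpy as np, cv2
from cell import bot
def K(c):
    f=192/np.tan(np.radians(c["vfov"])/2)
    return np.array([[f,0,c["cx"]],[0,f,c["cy"]],[0,0,1]])
def cam(n):
    s=bot.read_state(); im,d=bot.read_camera(n); c=bot.get_calibration(n)
    if "mount" in c:
        M=np.array(c["mount"]); Rt=np.array(s["eef_rot"]); t=np.array(s["tcp_pos"])
        Rw=Rt@M[:3,:3]; o=Rt@M[:3,3]+t
    else:
        Rw=np.array(c["R"]).T; o=-Rw@np.array(c["t"])
    return im,d,c,Rw,o
def ray(c,Rw,u,v):
    p=cv2.undistortPoints(np.array([[[u,v]]],float),K(c),np.array(c["distortion"]))[0,0]
    return Rw@np.array([p[0],p[1],1])
def atz(c,Rw,o,u,v,z):
    r=ray(c,Rw,u,v); return o+r*(z-o[2])/r[2]
def atd(c,Rw,o,d,u,v):
    return o+ray(c,Rw,u,v)*d[int(round(v)),int(round(u))]
def proj(c,Rw,o,X):
    p=Rw.T@(np.array(X)-o)
    return cv2.projectPoints(p.reshape(1,1,3),np.zeros(3),np.zeros(3),K(c),np.array(c["distortion"]))[0].ravel()
E
python3 - <<'E'
from h import *
import pickle
D={}
for n in("top","side"):
    D[n]=cam(n); im=D[n][0]
    cv2.imwrite(f"pics/{n}.png",cv2.resize(im,(800,600),interpolation=cv2.INTER_CUBIC))
    print(n,D[n][4],D[n][3].round(2).tolist())
pickle.dump(D,open("d.pkl","wb"))
s=bot.read_state(); print(s["clock"],s["tcp_pos"],np.round(s["eef_rot"],3).tolist(),s["opening"])
E
```

```text
pics
top [ 0.3880097  -0.03331089  1.05221566] [[0.03, -0.98, 0.21], [-1.0, -0.03, 0.01], [-0.0, -0.21, -0.98]]
side [ 0.12423657 -0.70037411  0.63588853] [[0.83, -0.29, 0.48], [-0.56, -0.45, 0.7], [0.02, -0.85, -0.53]]
0.1 [0.15430873 0.65682185 0.4035478 ] [[-0.973, 0.229, -0.001], [0.229, 0.973, -0.002], [0.0, -0.002, -1.0]] 0.9981618233766506
```

View pics/top.png

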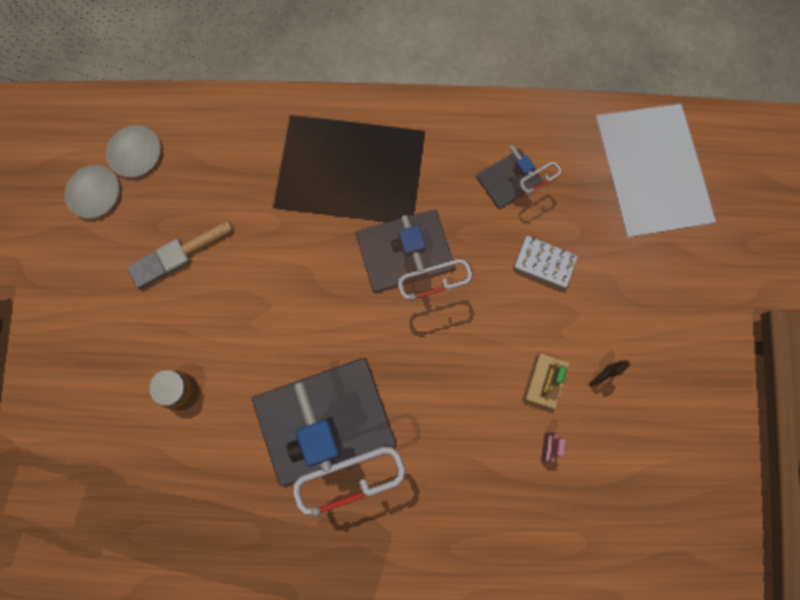

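View pics/side.png

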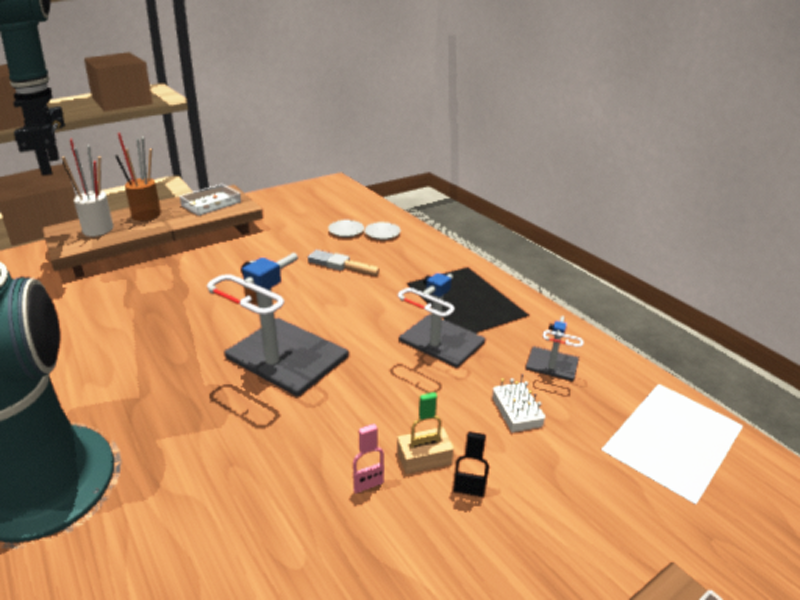

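The top view (800x600) shows three stands: large at (330,440), middle at (425,260) and small at (525,178). I want the middle one. It also shows three gauges: pink at (555,447), black at (610,372), and brass with a green tab in its block at (550,380). The brass one is meant. Next I'll confirm both in an enlarged crop.

```bash
python3 - <<'E'
from h import *
import pickle
D=pickle.load(open("d.pkl","rb"))
im,d,c,Rw,o=D["top"]
# crops in raw px: stand x 225-310,y130-220 ; gauge x 325-385,y 220-270
a=cv2.resize(im[130:220,225:310],None,fx=5,fy=5,interpolation=cv2.INTER_CUBIC)
b=cv2.resize(im[220:280,325:375],None,fx=7,fy=7,interpolation=cv2.INTER_CUBIC)
H=np.zeros((450,425+350,3),np.uint8);H[:450,:425]=a;H[:420,425:]=b
cv2.imwrite("pics/c1.png",H)
E
```

```text
(no output)
```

View pics/c1.png

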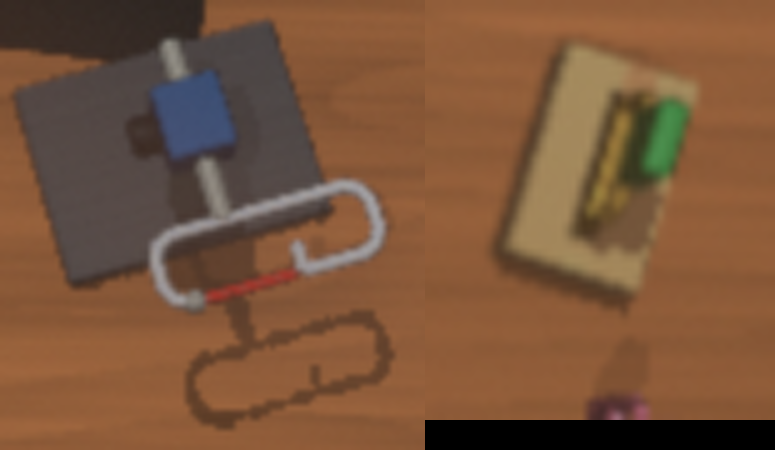

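The crop confirms both. The middle stand has its gate in red at crop (205–295, 298–273), nose at (300,268) and closed end at (381,222). The brass gauge is in its block with the green tab at (667,138). Next I'll turn these into positions.

```bash
python3 - <<'E'
from h import *
import pickle
D=pickle.load(open("d.pkl","rb"))
im,d,c,Rw,o=D["top"]
A=lambda X,Y:(225+(X+.5)/5-.5,130+(Y+.5)/5-.5)
B=lambda X,Y:(325+(X-425+.5)/7-.5,220+(Y+.5)/7-.5)
P={}
for n,x,y in[("hinge",197,299),("nosebar",302,270),("barR",345,262),("end",381,222),("liptip",297,243),("backL",180,232),("backR",340,187)]:
    P[n]=atz(c,Rw,o,*A(x,y),.135); print(n,P[n].round(4), atd(c,Rw,o,d,*A(x,y)).round(3))
for n,x,y in[("head",193,110)]: print(n,atd(c,Rw,o,d,*A(x,y)).round(3))
for n,x,y in[("tabN",680,105),("tabS",655,172),("tabC",668,138)]:
    print(n,atd(c,Rw,o,d,*B(x,y)).round(4),atz(c,Rw,o,*B(x,y),.122).round(4))
for n,x,y in[("bl",565,42),("br",695,88),("bb",632,292),("bL",508,245)]: print(n,atz(c,Rw,o,*B(x,y),.032).round(4))
# green mask depth pts
hsv=cv2.cvtColor(im,cv2.COLOR_BGR2HSV)
m=(cv2.inRange(hsv,(45,90,40),(80,255,255))>0); vs,us=np.nonzero(m)
Q=np.array([atd(c,Rw,o,d,u,v) for u,v in zip(us,vs) if d[v,u]>0]); print(len(Q))
T=Q[Q[:,2]>.112]; print(len(T),T.mean(0),T.min(0),T.max(0))
for n in("backL","backR"):pass
v=P["backR"]-P["backL"];print("back yaw of -y axis",np.degrees(np.arctan2(v[0],-v[1])))
v=P["nosebar"]-P["hinge"];print("front",np.degrees(np.arctan2(v[0],-v[1])),np.linalg.norm(v))
E
```

```text
hinge [ 0.5858 -0.052   0.135 ] [ 0.585 -0.052  0.137]
nosebar [ 0.5994 -0.0951  0.135 ] [ 0.6   -0.095  0.133]
barR [ 0.6034 -0.1128  0.135 ] [ 0.604 -0.113  0.134]
end [ 0.6209 -0.1276  0.135 ] [ 0.621 -0.127  0.136]
liptip [ 0.6108 -0.0928  0.135 ] [ 0.611 -0.093  0.134]
backL [ 0.614  -0.0443  0.135 ] [ 0.613 -0.044  0.137]
backR [ 0.6354 -0.1103  0.135 ] [ 0.635 -0.11   0.138]
head [ 0.663 -0.048  0.148]
tabN [ 0.4998 -0.2545  0.1223] [ 0.4998 -0.2546  0.122 ]
tabS [ 0.4801 -0.2474  0.12  ] [ 0.4799 -0.2469  0.122 ]
tabC [ 0.49   -0.2508  0.1223] [ 0.49   -0.2509  0.122 ]
bl [ 0.5301 -0.2386  0.032 ]
br [ 0.5163 -0.281   0.032 ]
bb [ 0.4503 -0.2598  0.032 ]
bL [ 0.4643 -0.2199  0.032 ]
47
47 [ 0.49022796 -0.24984353  0.12040394] [ 0.48036758 -0.25522176  0.11611271] [ 0.50132691 -0.24438543  0.12447002]
back yaw of -y axis 17.95856149437504
front 17.554881744897624 0.0451097045936488
```

>>> arm_command([
  {"angular": [0, 0, 0], "linear": [-4, -3.3, -2], "claw": 0},
  {"angular": [0, 0, 0], "linear": [-8.5, -7, -4], "claw": 0},
  {"angular": [0, 0, 0], "linear": [-13, -10.5, -6], "claw": 0},
  {"angular": [0, 0, 0], "linear": [-17.5, -14, -6], "claw": 0},
  {"angular": [0, 0, 0], "linear": [-22, -17.5, -6], "claw": 0},
])

```text
clock: 0.72
tcp_pos: [0.3293, 0.4348, 0.4648]
eef_rot: [[-0.974, 0.228, 0.0], [0.228, 0.974, 0.0], [-0.0, 0.0, -1.0]]
ft_force: [0.2, 0.8, 0.3]
opening: 0.999
grip_force: 0.0
```

```bash
cat > go.py <<'E'
# usage: go.py x y z yaw(of tool y axis azimuth)  -> tool-frame shift cm and turn units
import sys; from h import *
s=bot.read_state(); R=np.array(s["eef_rot"]); p=np.array(s["tcp_pos"])
x,y,z,az=map(float,sys.argv[1:5]); a=np.radians(az)
Y=np.array([np.cos(a),np.sin(a),0]);Z=np.array([0,0,-1.]);Rt=np.c_[np.cross(Y,Z),Y,Z]
from scipy.spatial.transform import Rotation as Ro
print("t",s["clock"],"p",p.round(4),"az",np.degrees(np.arctan2(R[1,1],R[0,1])).round(2),"ft",np.round(s["ft_force"],1),"open",round(s["opening"]*88,1),s["grip_force"])
print("lin cm",(100*R.T@(np.array([x,y,z])-p)).round(2),"ang u",(np.degrees(Ro.from_matrix(R.T@Rt).as_rotvec())/6).round(3))
E
python3 go.py .49 -.25 .33 73
```

```text
t 0.725 p [0.3293 0.4348 0.4648] az 76.8 ft [0.2 0.8 0.3] open 87.9 0.0
lin cm [-31.28 -63.    13.47] ang u [0.003 0.003 0.633]
```

>>> arm_command([
  {"angular": [0, 0, 0.6], "linear": [-2.5, -5, 0], "claw": 0},
  {"angular": [0, 0, 0.6], "linear": [-5, -10, 0], "claw": 0},
  {"angular": [0, 0, 0.6], "linear": [-7.5, -15, 0], "claw": 0},
  {"angular": [0, 0, 0.6], "linear": [-10, -20, 0], "claw": 0},
  {"angular": [0, 0, 0.6], "linear": [-12.5, -25, 0], "claw": 0},
])

```text
clock: 1.35
tcp_pos: [0.3928, 0.1627, 0.4644]
eef_rot: [[-0.957, 0.289, -0.0], [0.289, 0.957, -0.0], [-0.0, -0.0, -1.0]]
ft_force: [0.9, -0.2, -1.2]
opening: 1.004
grip_force: 0.0
```

>>> arm_command([
  {"angular": [0, 0, 0], "linear": [-2.5, -5, 0], "claw": 0},
  {"angular": [0, 0, 0], "linear": [-5, -10, 0], "claw": 0},
  {"angular": [0, 0, 0], "linear": [-7.5, -15, 0], "claw": 0},
  {"angular": [0, 0, 0], "linear": [-10, -20, 0], "claw": 0},
  {"angular": [0, 0, 0], "linear": [-12.5, -25, 0], "claw": 0},
])

```text
clock: 1.98
tcp_pos: [0.44, -0.1129, 0.4645]
eef_rot: [[-0.957, 0.29, 0.0], [0.29, 0.957, 0.0], [-0.0, 0.0, -1.0]]
ft_force: [1.0, 0.3, -0.4]
opening: 1.0
grip_force: 0.0
```

```bash
python3 go.py .47 -.25 .36 73; python3 -c "
from h import *
print(np.array(bot.get_calibration('wrist')['mount']).round(3))"
```

```text
t 1.975 p [ 0.44   -0.1129  0.4645] az 73.16 ft [ 1.   0.3 -0.4] open 88.0 0.0
lin cm [ -6.84 -12.26  10.45] ang u [0.003 0.001 0.026]
[[-0.    -0.966 -0.26   0.067]
 [ 1.     0.    -0.    -0.001]
 [ 0.    -0.26   0.966  0.021]
 [ 0.     0.     0.     1.   ]]
```

>>> arm_command([
  {"angular": [0, 0, 0], "linear": [-3, -5, 4], "claw": 0},
  {"angular": [0, 0, 0], "linear": [-6, -10, 7], "claw": 0},
  {"angular": [0, 0, 0], "linear": [-8.7, -11.8, 9.5], "claw": 0},
  {"angular": [0, 0, 0], "linear": [-8.7, -11.8, 9.5], "claw": 0},
])

```text
clock: 2.48
tcp_pos: [0.4891, -0.2508, 0.3655]
eef_rot: [[-0.956, 0.292, -0.006], [0.292, 0.956, 0.003], [0.007, 0.001, -1.0]]
ft_force: [-0.8, 0.6, 0.2]
opening: 0.999
grip_force: 0.0
```

```bash
python3 go.py .49 -.25 .249 73; python3 - <<'E'
from h import *
import pickle
D=cam("wrist"); pickle.dump(D,open("w.pkl","wb"))
im,d,c,Rw,o=D
cv2.imwrite("pics/w1.png",cv2.resize(im,(800,600),interpolation=cv2.INTER_CUBIC))
E
```

```text
t 2.475 p [ 0.4891 -0.2508  0.3655] az 73.02 ft [-0.8  0.6  0.2] open 87.9 0.0
lin cm [-0.15  0.09 11.65] ang u [ 0.013 -0.067  0.003]
```

View pics/w1.png

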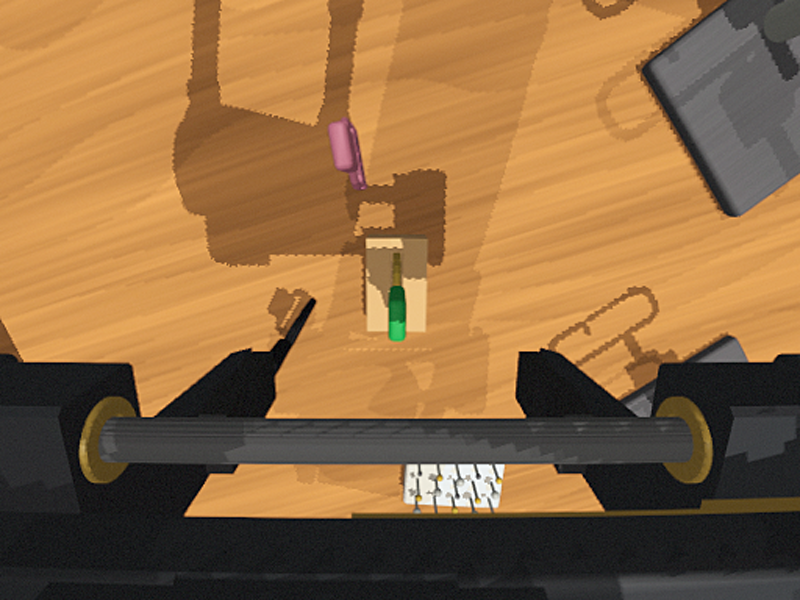

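```bash
python3 - <<'E'
from h import *
import pickle
im,d,c,Rw,o=pickle.load(open("w.pkl","rb"))
s=bot.read_state();R=np.array(s["eef_rot"]);t=np.array(s["tcp_pos"])
hsv=cv2.cvtColor(im,cv2.COLOR_BGR2HSV)
def pts(m): return np.array([atd(c,Rw,o,d,u,v) for v,u in zip(*np.nonzero(m)) if d[v,u]>0])
G=pts(cv2.inRange(hsv,(45,90,30),(80,255,255)))
T=G[G[:,2]>.119]; print(len(T),"tabtop",T.mean(0),T.max(0)); 
q=(T-t)@R; print("tool frame mm",(q.mean(0)*1e3).round(1),(q.min(0)*1e3).round(1),(q.max(0)*1e3).round(1))
u,sv,vt=np.linalg.svd((q-q.mean(0))[:,:2]); print(np.degrees(np.arctan2(vt[0,1],vt[0,0])))
P=pts((np.add.outer(np.arange(384),0*np.arange(512))<330*.64)&(im.max(2)<40)); P=P[(P[:,2]>.05)&(P[:,2]<.13)]
b=(P-t)@R*1e3; print("black",len(b),np.percentile(b,[2,50,98],axis=0).round(0).tolist())
# block top
W=pts(np.ones(d.shape,bool)); q=(W-t)@R*1e3; k=(abs(W[:,2]-.032)<.004)&(abs(q[:,0])<60)&(abs(q[:,1])<35); B=q[k][:,:2].astype(np.float32)
r=cv2.minAreaRect(B); print("block rect",r)
E
```

```text
256 tabtop [ 0.49012013 -0.25103061  0.12242041] [ 0.50209733 -0.2367499   0.30353189]
tool frame mm [ -2.6  -1.2 244.9] [-14.7 -34.7  63.9] [ 23.9   6.3 248.3]
175.5703913251566
black 38 [[-26.0, -72.0, 298.0], [-24.0, -69.0, 304.0], [-22.0, -67.0, 316.0]]
block rect ((-4.2298431396484375, -1.711587905883789), (69.87905883789062, 43.80256652832031), 0.8784107565879822)
```

The wrist view shows the green tab at (397,313), centred between the fingers and aligned with the slot. The black gauge at (295,330) is 70 mm off to the side. I'll narrow the fingers and descend.

>>> arm_command([
  {"angular": [0, -0.07, 0.1], "linear": [-0.2, -0.05, 1], "claw": 165},
  {"angular": [0, -0.07, 0.1], "linear": [-0.2, -0.05, 2], "claw": 165},
  {"angular": [0, -0.07, 0.1], "linear": [-0.2, -0.05, 4], "claw": 165},
  {"angular": [0, -0.07, 0.1], "linear": [-0.2, -0.05, 6.5], "claw": 165},
  {"angular": [0, -0.07, 0.1], "linear": [-0.2, -0.05, 9], "claw": 165},
], force=10)

```text
clock: 3.15
tcp_pos: [0.4911, -0.2493, 0.2797]
eef_rot: [[-0.954, 0.298, 0.008], [0.298, 0.954, -0.003], [-0.009, -0.0, -1.0]]
ft_force: [-0.8, 0.7, -1.1]
opening: 0.458
grip_force: 0.0
```

```bash
python3 go.py .4903 -.2515 .2505 72.7
```

```text
t 3.15 p [ 0.4911 -0.2493  0.2797] az 72.65 ft [-0.8  0.7 -1.1] open 40.3 0.0
lin cm [ 0.04 -0.24  2.92] ang u [-0.003  0.086 -0.009]
```

>>> arm_command([
  {"angular": [0, 0, 0], "linear": [0, -0.15, 1], "claw": 165},
  {"angular": [0, 0, 0], "linear": [0, -0.15, 2], "claw": 165},
  {"angular": [0, 0, 0], "linear": [0, -0.15, 2.7], "claw": 165},
  {"angular": [0, 0, 0], "linear": [0, -0.15, 2.7], "claw": 165},
])

```text
clock: 3.65
tcp_pos: [0.491, -0.2517, 0.2526]
eef_rot: [[-0.954, 0.299, 0.007], [0.299, 0.954, -0.002], [-0.007, 0.0, -1.0]]
ft_force: [-0.5, -0.3, -0.2]
opening: 0.35
grip_force: 0.0
```

```bash
python3 go.py .4903 -.2515 .2505 72.7
```

```text
t 3.65 p [ 0.491  -0.2517  0.2526] az 72.58 ft [-0.5 -0.3 -0.2] open 30.8 0.0
lin cm [ 0.07 -0.    0.21] ang u [ 0.001  0.068 -0.02 ]
```

>>> arm_command([
  {"angular": [0, 0.07, 0], "linear": [0, 0, 0.2], "claw": 165},
  {"angular": [0, 0.07, 0], "linear": [0, 0, 0.2], "claw": 240},
  {"angular": [0, 0.07, 0], "linear": [0, 0, 0.2], "claw": 255},
  {"angular": [0, 0.07, 0], "linear": [0, 0, 0.2], "claw": 255},
  {"angular": [0, 0.07, 0], "linear": [0, 0, 0.2], "claw": 255},
], force=10)

```text
clock: 4.28
tcp_pos: [0.4911, -0.2517, 0.251]
eef_rot: [[-0.954, 0.3, 0.0], [0.3, 0.954, 0.0], [-0.0, 0.0, -1.0]]
ft_force: [0.6, 0.7, 0.9]
opening: 0.113
grip_force: 10.0
```

>>> arm_command([
  {"angular": [0, 0, 0], "linear": [0, 0, 0], "claw": 255},
  {"angular": [0, 0, 0], "linear": [0, 0, 0], "claw": 255},
  {"angular": [0, 0, 0], "linear": [0, 0, 0], "claw": 255},
], force=55)

```text
clock: 4.65
tcp_pos: [0.4911, -0.2517, 0.2509]
eef_rot: [[-0.954, 0.299, 0.0], [0.299, 0.954, -0.0], [-0.0, 0.0, -1.0]]
ft_force: [1.0, 1.5, 2.3]
opening: 0.108
grip_force: 54.9
```

```bash
python3 go.py .4903 -.2515 .32 72.7
```

```text
t 4.65 p [ 0.4911 -0.2517  0.2509] az 72.58 ft [1.  1.5 2.3] open 9.5 54.94811796583235
lin cm [ 0.08 -0.01 -6.91] ang u [ 0.001  0.004 -0.021]
```

>>> arm_command([
  {"angular": [0, 0, 0], "linear": [0, 0, -0.7], "claw": 255},
  {"angular": [0, 0, 0], "linear": [0, 0, -1.7], "claw": 255},
  {"angular": [0, 0, 0], "linear": [0, 0, -2.9], "claw": 255},
  {"angular": [0, 0, 0], "linear": [0, 0, -4.5], "claw": 255},
  {"angular": [0, 0, 0], "linear": [0, 0, -7], "claw": 255},
])

```text
clock: 5.28
tcp_pos: [0.4907, -0.2516, 0.3215]
eef_rot: [[-0.954, 0.299, -0.001], [0.299, 0.954, 0.001], [0.001, 0.0, -1.0]]
ft_force: [0.1, 0.3, -1.6]
opening: 0.107
grip_force: 55.0
```

```bash
python3 - <<'E'
import numpy as np
S=np.array([.663,-.048]);a=np.radians(17.75);ex=np.array([np.cos(a),np.sin(a)]);ey=np.array([-np.sin(a),np.cos(a)])
for n,x,y in[("start",-.075-.0245-.03,-.015),("touch",-.075-.0245,-.015),("in",-.0745,-.015),("end",-.075,-.050)]:print(n,(S+ex*x+ey*y).round(4))
E
python3 go.py .5441 -.1018 .323 107.75;  python3 - <<'E'
from h import *
im,d,c,Rw,o=cam("side")
s=bot.read_state();p=np.array(s["tcp_pos"]);u,v=proj(c,Rw,o,p-[0,0,.18]).astype(int)
print(u,v)
cv2.imwrite("pics/s2.png",cv2.resize(im[v-60:v+60,u-80:u+80],None,fx=5,fy=5,interpolation=cv2.INTER_CUBIC))
E
```

```text
start [ 0.5442 -0.1018]
touch [ 0.5728 -0.0926]
in [ 0.5966 -0.085 ]
end [ 0.6068 -0.1185]
t 5.275 p [ 0.4907 -0.2516  0.3215] az 72.57 ft [ 0.1  0.3 -1.6] open 9.4 54.951290572062135
lin cm [-0.61 15.89 -0.15] ang u [ 5.000e-03 -9.000e-03 -5.863e+00]
275 243
```

View pics/s2.png

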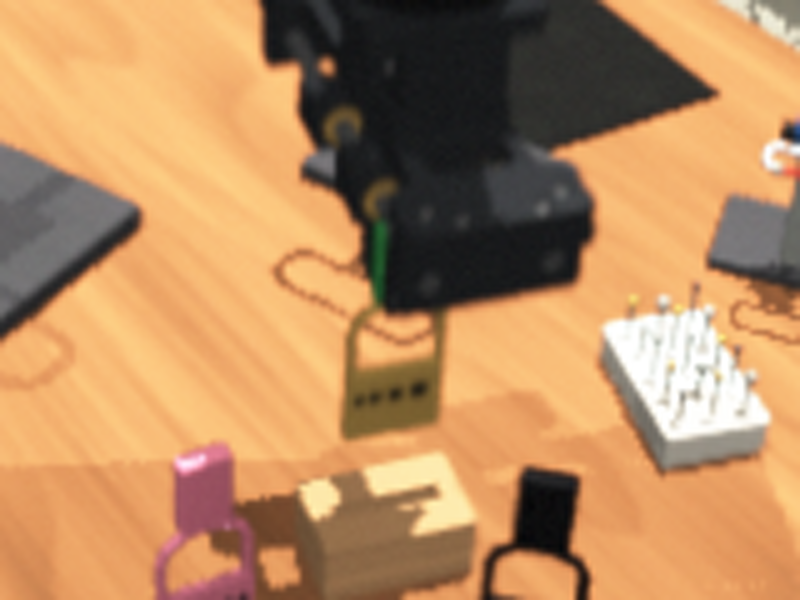

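The gauge hangs upright in the gripper, with its eye at (397,335) and its plate at (390,395), clear of the block. Next I'll move to the approach point 30 mm before the gate, turned to line up with the stand.

>>> arm_command([
  {"angular": [0, 0, -1.2], "linear": [-0.1, 2.5, -0.2], "claw": 255},
  {"angular": [0, 0, -2.7], "linear": [-0.3, 6.5, -0.2], "claw": 255},
  {"angular": [0, 0, -4.2], "linear": [-0.5, 10.5, -0.2], "claw": 255},
  {"angular": [0, 0, -5.2], "linear": [-0.6, 14, -0.2], "claw": 255},
  {"angular": [0, 0, -5.86], "linear": [-0.6, 15.9, -0.2], "claw": 255},
])

```text
clock: 5.95
tcp_pos: [0.5448, -0.1004, 0.3232]
eef_rot: [[-0.951, -0.309, 0.001], [-0.309, 0.951, -0.0], [-0.001, -0.0, -1.0]]
ft_force: [-0.2, -1.0, -1.8]
opening: 0.109
grip_force: 55.0
```

>>> arm_command([
  {"angular": [0, 0, 0], "linear": [0, 0, 0], "claw": 255},
  {"angular": [0, 0, 0], "linear": [0, 0, 0], "claw": 255},
])

```text
clock: 6.2
tcp_pos: [0.5441, -0.1025, 0.3227]
eef_rot: [[-0.953, -0.304, -0.0], [-0.304, 0.953, -0.001], [0.0, -0.0, -1.0]]
ft_force: [-0.1, -0.3, -1.3]
opening: 0.11
grip_force: 55.0
```

```bash
python3 go.py .5442 -.1018 .323 107.75;  python3 - <<'E'
from h import *
import pickle
o_=[]
for n,(X,w) in {"wrist":(None,0),"side":([.59,-.09,.13],0),"top":([.58,-.09,.13],0)}.items():
    D=cam(n); im,d,c,Rw,o=D; pickle.dump(D,open(f"x_{n}.pkl","wb"))
    if X is None: a=cv2.resize(im,(400,300),interpolation=cv2.INTER_AREA); 
    else:
        u,v=proj(c,Rw,o,X).astype(int); u0,v0=u-50,v-38; print(n,u0,v0)
        a=cv2.resize(im[v0:v0+75,u0:u0+100],(400,300),interpolation=cv2.INTER_CUBIC)
    o_.append(a)
H=np.zeros((600,800,3),np.uint8);H[:300,:400]=o_[0];H[:300,400:]=o_[1];H[300:,:400]=o_[2]
cv2.imwrite("pics/m1.png",H)
E
```

```text
t 6.2 p [ 0.5441 -0.1025  0.3227] az 107.67 ft [-0.1 -0.3 -1.3] open 9.7 54.95138028636575
lin cm [-0.03  0.06 -0.03] ang u [-0.005 -0.004 -0.014]
side 217 160
top 232 155
```

View pics/m1.png

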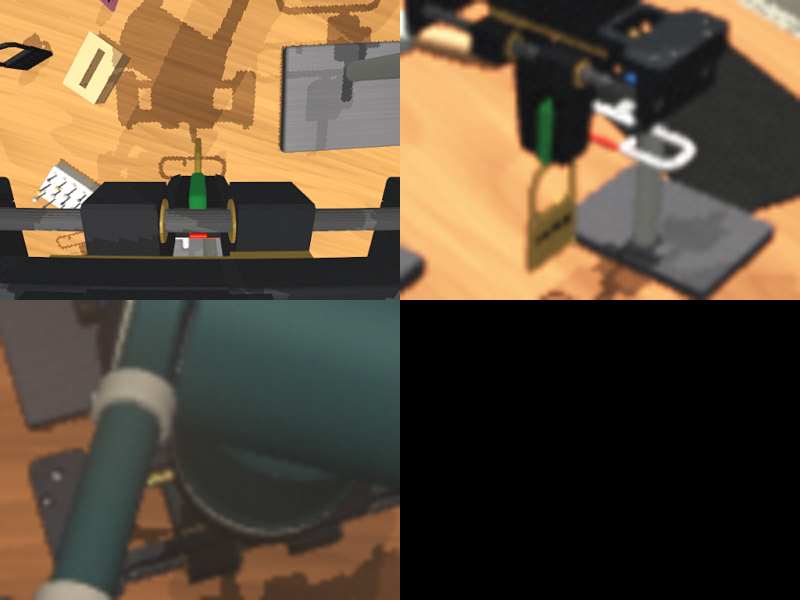

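```bash
python3 - <<'E'
from h import *
import pickle
S=np.array([.663,-.048]);a=np.radians(17.75);E=np.array([[np.cos(a),np.sin(a)],[-np.sin(a),np.cos(a)]])
for n in("wrist","side"):
    im,d,c,Rw,o=pickle.load(open(f"x_{n}.pkl","rb"))
    hsv=cv2.cvtColor(im,cv2.COLOR_BGR2HSV)
    m=((hsv[...,0]<6)|(hsv[...,0]>174))&(hsv[...,1]>170)&(hsv[...,2]>90)
    if n=="side": m[:, :217]=0; m[:,317:]=0; m[:160]=0; m[235:]=0
    vs,us=np.nonzero(m); print(n,len(us),us.min(),us.max(),vs.min(),vs.max())
    P=np.array([atd(c,Rw,o,d,u,v) for u,v in zip(us,vs) if d[v,u]>0]); P=P[abs(P[:,2]-.135)<.012]
    q=(P[:,:2]-S)@E.T; print("stand frame x,y",np.percentile(q,[2,50,98],axis=0).round(4).tolist(),"z",np.percentile(P[:,2],[5,50,98]).round(4))
    # gauge brass rod/tab
    g=cv2.inRange(hsv,(45,90,30),(80,255,255))>0
    P=np.array([atd(c,Rw,o,d,u,v) for v,u in zip(*np.nonzero(g)) if d[v,u]>0]); q=(P[:,:2]-S)@E.T
    print("tab",np.percentile(q,[3,50,97],axis=0).round(4).tolist(),np.percentile(P[:,2],[2,98]).round(4))
s=bot.read_state();print("tcp stand",(E@(np.array(s["tcp_pos"])[:2]-S)).round(4))
E
```

```text
wrist 159 242 281 298 304
stand frame x,y [[-0.0777, -0.0235], [-0.0758, -0.0153], [-0.073, 0.0007]] z [0.1346 0.1362 0.1377]
tab [[-0.1426, -0.0207], [-0.1414, -0.0158], [-0.1346, -0.0112]] [0.1577 0.1938]
side 9 264 270 193 196
stand frame x,y [[-0.0773, -0.0209], [-0.0756, -0.0153], [-0.0742, -0.0057]] z [0.1355 0.1361 0.137 ]
tab [[-0.1443, -0.0238], [-0.1417, -0.0179], [-0.1339, -0.0104]] [0.1593 0.1943]
tcp stand [-0.13   -0.0159]
```

Measured from here, the gate line is at stand x -75.7 mm and the gauge is at y -16. I expect first touch about 30 mm ahead. Next I'll advance 26 mm and then feel for it.

>>> arm_command([
  {"angular": [0, 0, 0], "linear": [-0.7, 0.05, 0], "claw": 255},
  {"angular": [0, 0, 0], "linear": [-1.5, 0.05, 0], "claw": 255},
  {"angular": [0, 0, 0], "linear": [-2.2, 0.05, 0], "claw": 255},
  {"angular": [0, 0, 0], "linear": [-2.6, 0.05, 0], "claw": 255},
  {"angular": [0, 0, 0], "linear": [-2.6, 0.05, 0], "claw": 255},
], force=60)

```text
clock: 6.98
tcp_pos: [0.5693, -0.0932, 0.3226]
eef_rot: [[-0.952, -0.305, -0.0], [-0.305, 0.952, 0.0], [0.0, 0.0, -1.0]]
ft_force: [0.3, 0.1, -1.5]
opening: 0.107
grip_force: 60.0
```

>>> arm_command([
  {"angular": [0, 0, 0], "linear": [-0.1, 0, 0], "claw": 255},
  {"angular": [0, 0, 0], "linear": [-0.2, 0, 0], "claw": 255},
  {"angular": [0, 0, 0], "linear": [-0.3, 0, 0], "claw": 255},
  {"angular": [0, 0, 0], "linear": [-0.3, 0, 0], "claw": 255},
])

```text
clock: 7.48
tcp_pos: [0.5718, -0.0925, 0.3228]
eef_rot: [[-0.952, -0.305, 0.0], [-0.305, 0.952, -0.0], [-0.0, -0.0, -1.0]]
ft_force: [-0.4, 0.4, -1.2]
opening: 0.11
grip_force: 60.0
```

```bash
cat > st.py <<'E'
from h import *
S=np.array([.663,-.048]);a=np.radians(17.75);E=np.array([[np.cos(a),np.sin(a)],[-np.sin(a),np.cos(a)]])
s=bot.read_state();print("t",s["clock"],"tcp stand mm",(1e3*E@(np.array(s["tcp_pos"])[:2]-S)).round(1),"z",round(s["tcp_pos"][2],4),"F stand",(E@np.array(s["ft_force"])[:2]).round(1),round(s["ft_force"][2],1),"M",np.round(s["wrist_torque"],2),"open",round(s["opening"]*88,1))
E
python3 st.py
```

```text
t 7.475 tcp stand mm [-100.4  -14.6] z 0.3228 F stand [-0.3  0.5] -1.2 M [ 0.04  0.03 -0.02] open 9.7
```

>>> arm_command([
  {"angular": [0, 0, 0], "linear": [-0.1, 0, 0], "claw": 255},
  {"angular": [0, 0, 0], "linear": [-0.2, 0, 0], "claw": 255},
  {"angular": [0, 0, 0], "linear": [-0.3, 0, 0], "claw": 255},
  {"angular": [0, 0, 0], "linear": [-0.3, 0, 0], "claw": 255},
])

```text
clock: 7.98
tcp_pos: [0.5744, -0.0917, 0.3226]
eef_rot: [[-0.952, -0.305, -0.001], [-0.305, 0.952, -0.0], [0.001, 0.0, -1.0]]
ft_force: [-2.2, -0.7, 0.0]
opening: 0.107
grip_force: 60.0
```

```bash
python3 st.py
```

```text
t 7.975 tcp stand mm [-97.7 -14.6] z 0.3226 F stand [-2.3  0.1] 0.0 M [-0.1   0.4   0.02] open 9.4
```

Contact: 2.3 N at -97.7, so first touch was at about -99.5.

>>> arm_command([
  {"angular": [0, 0, 0], "linear": [-0.1, 0, 0], "claw": 255},
  {"angular": [0, 0, 0], "linear": [-0.2, 0, 0], "claw": 255},
  {"angular": [0, 0, 0], "linear": [-0.3, 0, 0], "claw": 255},
  {"angular": [0, 0, 0], "linear": [-0.4, 0, 0], "claw": 255},
  {"angular": [0, 0, 0], "linear": [-0.4, 0, 0], "claw": 255},
])

```text
clock: 8.6
tcp_pos: [0.5782, -0.0905, 0.3226]
eef_rot: [[-0.952, -0.305, -0.001], [-0.305, 0.952, -0.0], [0.001, 0.0, -1.0]]
ft_force: [-4.2, -1.0, -0.6]
opening: 0.109
grip_force: 60.0
```

```bash
python3 st.py
```

```text
t 8.6 tcp stand mm [-93.8 -14.6] z 0.3226 F stand [-4.3  0.3] -0.6 M [-0.27  0.89 -0.  ] open 9.6
```

>>> arm_command([
  {"angular": [0, 0, 0], "linear": [-0.15, 0, 0], "claw": 255},
  {"angular": [0, 0, 0], "linear": [-0.3, 0, 0], "claw": 255},
  {"angular": [0, 0, 0], "linear": [-0.45, 0, 0], "claw": 255},
  {"angular": [0, 0, 0], "linear": [-0.6, 0, 0], "claw": 255},
  {"angular": [0, 0, 0], "linear": [-0.6, 0, 0], "claw": 255},
])

```text
clock: 9.22
tcp_pos: [0.5835, -0.0885, 0.3222]
eef_rot: [[-0.952, -0.305, -0.003], [-0.305, 0.952, 0.0], [0.003, 0.001, -1.0]]
ft_force: [-5.7, -1.1, 0.8]
opening: 0.106
grip_force: 59.9
```

```bash
python3 st.py
```

```text
t 9.225 tcp stand mm [-88.  -14.3] z 0.3222 F stand [-5.7  0.6] 0.8 M [-0.17  0.95  0.  ] open 9.3
```

>>> arm_command([
  {"angular": [0, 0, 0], "linear": [-0.15, 0, 0], "claw": 255},
  {"angular": [0, 0, 0], "linear": [-0.3, 0, 0], "claw": 255},
  {"angular": [0, 0, 0], "linear": [-0.45, 0, 0], "claw": 255},
  {"angular": [0, 0, 0], "linear": [-0.6, 0, 0], "claw": 255},
  {"angular": [0, 0, 0], "linear": [-0.6, 0, 0], "claw": 255},
])

```text
clock: 9.85
tcp_pos: [0.5887, -0.0866, 0.3213]
eef_rot: [[-0.952, -0.305, -0.005], [-0.305, 0.952, 0.0], [0.004, 0.002, -1.0]]
ft_force: [-6.2, -1.5, -1.2]
opening: 0.108
grip_force: 60.0
```

```bash
python3 st.py; python3 - <<'E'
from h import *
im,d,c,Rw,o=cam("side"); u,v=proj(c,Rw,o,[.595,-.09,.13]).astype(int);print(u,v)
a=cv2.resize(im[v-45:v+45,u-60:u+60],(800,600),interpolation=cv2.INTER_CUBIC)
cv2.imwrite("pics/m2.png",a)
E
```

```text
t 9.85 tcp stand mm [-82.5 -14.1] z 0.3213 F stand [-6.3  0.5] -1.2 M [-0.32  1.12  0.02] open 9.5
268 198
```

View pics/m2.png

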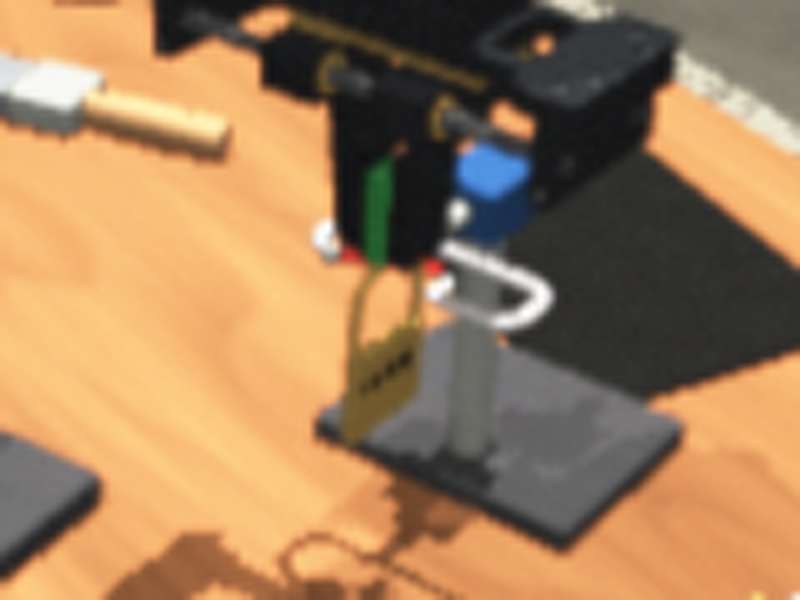

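The side view shows the eye's right side at (420,275) pushing the red gate inward, and the gauge is still straight in the fingers. The force is 6 N. I'll continue.

>>> arm_command([
  {"angular": [0, 0, 0], "linear": [-0.15, 0, 0], "claw": 255},
  {"angular": [0, 0, 0], "linear": [-0.3, 0, 0], "claw": 255},
  {"angular": [0, 0, 0], "linear": [-0.45, 0, 0], "claw": 255},
  {"angular": [0, 0, 0], "linear": [-0.55, 0, 0], "claw": 255},
  {"angular": [0, 0, 0], "linear": [-0.55, 0, 0], "claw": 255},
])

```text
clock: 10.52
tcp_pos: [0.594, -0.0852, 0.3212]
eef_rot: [[-0.952, -0.305, -0.005], [-0.305, 0.952, -0.0], [0.005, 0.001, -1.0]]
ft_force: [-5.3, -1.9, -1.9]
opening: 0.11
grip_force: 60.0
```

```bash
python3 st.py
```

```text
t 10.525 tcp stand mm [-77.1 -14.4] z 0.3212 F stand [-5.6 -0.2] -1.9 M [-0.48  1.04 -0.02] open 9.7
```

>>> arm_command([
  {"angular": [0, 0, 0], "linear": [-0.1, 0, 0], "claw": 255},
  {"angular": [0, 0, 0], "linear": [-0.2, 0, 0], "claw": 255},
  {"angular": [0, 0, 0], "linear": [-0.35, 0, 0], "claw": 255},
  {"angular": [0, 0, 0], "linear": [-0.35, 0, 0], "claw": 255},
])

```text
clock: 11.02
tcp_pos: [0.5974, -0.0843, 0.3213]
eef_rot: [[-0.952, -0.305, -0.004], [-0.305, 0.952, -0.0], [0.004, 0.001, -1.0]]
ft_force: [-5.2, -3.1, -2.4]
opening: 0.109
grip_force: 60.0
```

```bash
python3 st.py
```

```text
t 11.025 tcp stand mm [-73.5 -14.5] z 0.3213 F stand [-5.9 -1.4] -2.4 M [-0.57  0.95  0.01] open 9.6
```

It's 25 mm past first touch, so now I'll slide to -y behind the lip.

>>> arm_command([
  {"angular": [0, 0, 0], "linear": [0, -0.15, 0], "claw": 255},
  {"angular": [0, 0, 0], "linear": [0, -0.3, 0], "claw": 255},
  {"angular": [0, 0, 0], "linear": [0, -0.45, 0], "claw": 255},
  {"angular": [0, 0, 0], "linear": [0, -0.6, 0], "claw": 255},
  {"angular": [0, 0, 0], "linear": [0, -0.6, 0], "claw": 255},
])

```text
clock: 11.65
tcp_pos: [0.6009, -0.0895, 0.3229]
eef_rot: [[-0.953, -0.304, 0.002], [-0.304, 0.953, 0.001], [-0.002, 0.0, -1.0]]
ft_force: [0.8, 0.7, -1.5]
opening: 0.111
grip_force: 60.0
```

```bash
python3 st.py
```

```text
t 11.65 tcp stand mm [-71.8 -20.6] z 0.3229 F stand [1.  0.5] -1.5 M [0.05 0.   0.03] open 9.7
```

>>> arm_command([
  {"angular": [0, 0, 0], "linear": [0.15, 0, 0], "claw": 255},
  {"angular": [0, 0, 0], "linear": [0.3, -0.2, 0], "claw": 255},
  {"angular": [0, 0, 0], "linear": [0.3, -0.4, 0], "claw": 255},
  {"angular": [0, 0, 0], "linear": [0.3, -0.6, 0], "claw": 255},
  {"angular": [0, 0, 0], "linear": [0.3, -0.8, 0], "claw": 255},
])

```text
clock: 12.28
tcp_pos: [0.6, -0.0984, 0.3227]
eef_rot: [[-0.952, -0.305, 0.0], [-0.305, 0.952, 0.0], [-0.0, 0.0, -1.0]]
ft_force: [0.8, -0.3, -1.4]
opening: 0.113
grip_force: 60.0
```

```bash
python3 st.py
```

```text
t 12.275 tcp stand mm [-75.4 -28.7] z 0.3227 F stand [ 0.7 -0.5] -1.4 M [ 0.1  -0.03 -0.01] open 10.0
```

No force, so it's sliding freely past the lip. I'll carry on toward the closed end.

>>> arm_command([
  {"angular": [0, 0, 0], "linear": [0, -0.25, 0], "claw": 255},
  {"angular": [0, 0, 0], "linear": [0, -0.5, 0], "claw": 255},
  {"angular": [0, 0, 0], "linear": [0, -0.75, 0], "claw": 255},
  {"angular": [0, 0, 0], "linear": [0, -1.0, 0], "claw": 255},
  {"angular": [0, 0, 0], "linear": [0, -1.25, 0], "claw": 255},
])

```text
clock: 12.9
tcp_pos: [0.6037, -0.1103, 0.3227]
eef_rot: [[-0.952, -0.305, 0.0], [-0.305, 0.952, 0.0], [-0.0, 0.0, -1.0]]
ft_force: [0.1, -0.2, -1.7]
opening: 0.108
grip_force: 60.0
```

```bash
python3 st.py; python3 - <<'E'
from h import *
im,d,c,Rw,o=cam("side"); u,v=proj(c,Rw,o,[.6,-.11,.13]).astype(int);print(u,v)
a=cv2.resize(im[v-45:v+45,u-60:u+60],(800,600),interpolation=cv2.INTER_CUBIC)
cv2.imwrite("pics/m3.png",a)
E
```

```text
t 12.9 tcp stand mm [-75.4 -41.3] z 0.3227 F stand [ 0.1 -0.2] -1.7 M [0.02 0.05 0.01] open 9.5
275 201
```

View pics/m3.png

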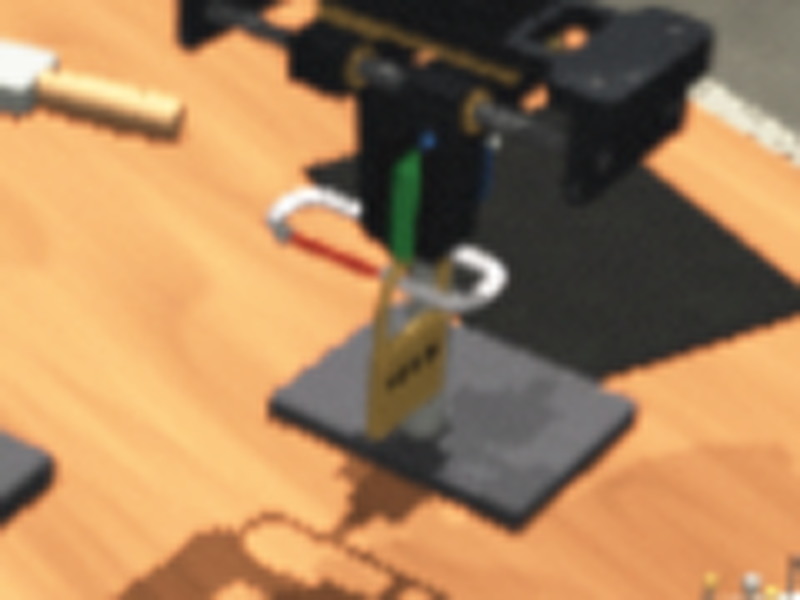

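The side view shows the gate closed (red, 290–380), with the front bar running through the eye at (410,285). Next I'll slide 8 mm more and then lower until the bow rests on the bar.

>>> arm_command([
  {"angular": [0, 0, 0], "linear": [0, -0.25, 0], "claw": 255},
  {"angular": [0, 0, 0], "linear": [0, -0.5, 0], "claw": 255},
  {"angular": [0, 0, 0], "linear": [0, -0.8, 0], "claw": 255},
  {"angular": [0, 0, 0], "linear": [0, -0.8, 0.4], "claw": 255},
  {"angular": [0, 0, 0], "linear": [0, -0.8, 0.8], "claw": 255},
])

```text
clock: 13.58
tcp_pos: [0.6061, -0.1177, 0.3144]
eef_rot: [[-0.952, -0.305, -0.0], [-0.305, 0.952, 0.0], [0.0, 0.0, -1.0]]
ft_force: [0.6, 0.2, -1.7]
opening: 0.112
grip_force: 60.0
```

```bash
python3 st.py
```

```text
t 13.575 tcp stand mm [-75.5 -49.1] z 0.3144 F stand [ 0.7 -0. ] -1.7 M [ 0.03  0.06 -0.01] open 9.8
```

>>> arm_command([
  {"angular": [0, 0, 0], "linear": [0, 0, 0.07], "claw": 255},
  {"angular": [0, 0, 0], "linear": [0, 0, 0.14], "claw": 255},
  {"angular": [0, 0, 0], "linear": [0, 0, 0.22], "claw": 255},
  {"angular": [0, 0, 0], "linear": [0, 0, 0.22], "claw": 255},
])

```text
clock: 14.08
tcp_pos: [0.6061, -0.1177, 0.3126]
eef_rot: [[-0.952, -0.305, 0.0], [-0.305, 0.952, -0.0], [-0.0, -0.0, -1.0]]
ft_force: [-0.3, -0.0, -1.8]
opening: 0.106
grip_force: 60.0
```

```bash
python3 st.py
```

```text
t 14.075 tcp stand mm [-75.4 -49.1] z 0.3126 F stand [-0.3  0.1] -1.8 M [0.1  0.02 0.03] open 9.4
```

>>> arm_command([
  {"angular": [0, 0, 0], "linear": [0, 0, 0.05], "claw": 255},
  {"angular": [0, 0, 0], "linear": [0, 0, 0.1], "claw": 255},
  {"angular": [0, 0, 0], "linear": [0, 0, 0.1], "claw": 255},
])

```text
clock: 14.45
tcp_pos: [0.6061, -0.1177, 0.3115]
eef_rot: [[-0.952, -0.305, -0.0], [-0.305, 0.952, 0.0], [0.0, 0.0, -1.0]]
ft_force: [0.2, 0.2, -1.8]
opening: 0.107
grip_force: 60.0
```

```bash
python3 st.py
```

```text
t 14.45 tcp stand mm [-75.5 -49.1] z 0.3115 F stand [0.3 0.2] -1.8 M [-0.02  0.03  0.01] open 9.4
```

>>> arm_command([
  {"angular": [0, 0, 0], "linear": [0, 0, 0.05], "claw": 255},
  {"angular": [0, 0, 0], "linear": [0, 0, 0.1], "claw": 255},
  {"angular": [0, 0, 0], "linear": [0, 0, 0.1], "claw": 255},
])

```text
clock: 14.82
tcp_pos: [0.6062, -0.1177, 0.3108]
eef_rot: [[-0.952, -0.305, 0.0], [-0.305, 0.952, -0.0], [-0.0, -0.0, -1.0]]
ft_force: [0.3, 0.5, -0.2]
opening: 0.11
grip_force: 60.0
```

```bash
python3 st.py
```

```text
t 14.825 tcp stand mm [-75.4 -49.1] z 0.3108 F stand [0.4 0.4] -0.2 M [0.02 0.08 0.04] open 9.7
```

The bow is resting on the bar: the held weight has come off and Fz went from -1.8 to -0.2 N. I'll release gently.

>>> arm_command([
  {"angular": [0, 0, 0], "linear": [0, 0, 0], "claw": 255},
  {"angular": [0, 0, 0], "linear": [0, 0, 0], "claw": 255},
  {"angular": [0, 0, 0], "linear": [0, 0, 0], "claw": 222},
  {"angular": [0, 0, 0], "linear": [0, 0, 0], "claw": 210},
  {"angular": [0, 0, 0], "linear": [0, 0, 0], "claw": 190},
], force=5)

```text
clock: 15.45
tcp_pos: [0.6061, -0.1177, 0.3105]
eef_rot: [[-0.952, -0.305, -0.0], [-0.305, 0.952, 0.0], [-0.0, 0.0, -1.0]]
ft_force: [0.8, 0.8, 0.9]
opening: 0.245
grip_force: 0.0
```

>>> arm_command([
  {"angular": [0, 0, 0], "linear": [0, 0, 0], "claw": 170},
  {"angular": [0, 0, 0], "linear": [0, 0, 0], "claw": 160},
  {"angular": [0, 0, 0], "linear": [0, 0, 0], "claw": 160},
  {"angular": [0, 0, 0], "linear": [0, 0, 0], "claw": 160},
])

```text
clock: 15.95
tcp_pos: [0.6061, -0.1177, 0.3105]
eef_rot: [[-0.952, -0.305, -0.0], [-0.305, 0.952, -0.0], [0.0, -0.0, -1.0]]
ft_force: [-0.2, 0.4, -0.0]
opening: 0.374
grip_force: 0.0
```

```bash
python3 st.py; python3 - <<'E'
from h import *
im,d,c,Rw,o=cam("side"); u,v=proj(c,Rw,o,[.6,-.11,.13]).astype(int)
a=cv2.resize(im[v-45:v+45,u-60:u+60],(800,600),interpolation=cv2.INTER_CUBIC)
cv2.imwrite("pics/m4.png",a)
E
```

```text
t 15.95 tcp stand mm [-75.5 -49.1] z 0.3105 F stand [-0.1  0.5] -0.0 M [ 0.05  0.02 -0.01] open 32.9
```

View pics/m4.png

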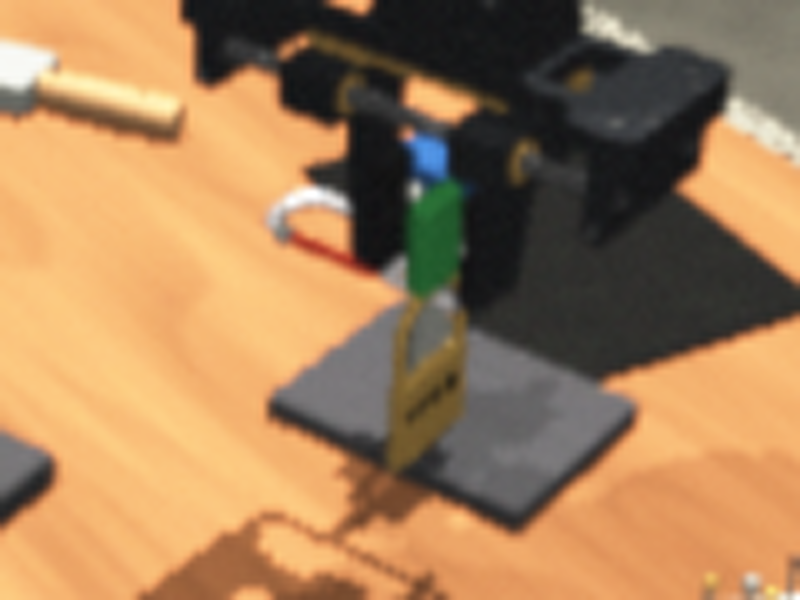

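The gauge hangs free between the open fingers, with its tab at (437,240) and its bow on the bar. I'll withdraw straight up.

>>> arm_command([
  {"angular": [0, 0, 0], "linear": [0, 0, -0.8], "claw": 160},
  {"angular": [0, 0, 0], "linear": [0, 0, -2.2], "claw": 160},
  {"angular": [0, 0, 0], "linear": [0, 0, -4], "claw": 160},
  {"angular": [0, 0, 0], "linear": [0, 0, -6.5], "claw": 160},
  {"angular": [0, 0, 0], "linear": [0, 0, -10], "claw": 160},
])

```text
clock: 16.62
tcp_pos: [0.6059, -0.1177, 0.412]
eef_rot: [[-0.952, -0.305, -0.0], [-0.305, 0.952, 0.0], [0.0, 0.0, -1.0]]
ft_force: [0.6, 0.3, 0.2]
opening: 0.372
grip_force: 0.0
```

>>> arm_command([
  {"angular": [0, 0, 0], "linear": [0, 0, -3], "claw": 160},
  {"angular": [0, 0, 0], "linear": [0, 0, -5], "claw": 160},
  {"angular": [0, 0, 0], "linear": [0, 0, -5], "claw": 160},
  {"angular": [0, 0, 0], "linear": [0, 0, -5], "claw": 160},
  {"angular": [0, 0, 0], "linear": [0, 0, -5], "claw": 160},
])

```text
clock: 17.25
tcp_pos: [0.6057, -0.1177, 0.4585]
eef_rot: [[-0.952, -0.305, -0.003], [-0.305, 0.952, 0.001], [0.003, 0.002, -1.0]]
ft_force: [-0.3, -0.0, 0.1]
opening: 0.372
grip_force: 0.0
```

```bash
python3 st.py; python3 - <<'E'
from h import *
im,d,c,Rw,o=cam("side"); u,v=proj(c,Rw,o,[.6,-.11,.13]).astype(int)
a=cv2.resize(im[v-70:v+65,u-90:u+90],(800,600),interpolation=cv2.INTER_CUBIC)
cv2.imwrite("pics/m5.png",a)
E
```

```text
t 17.25 tcp stand mm [-75.8 -48.9] z 0.4585 F stand [-0.3  0.1] 0.1 M [ 0.03 -0.01 -0.  ] open 32.7
```

View pics/m5.png

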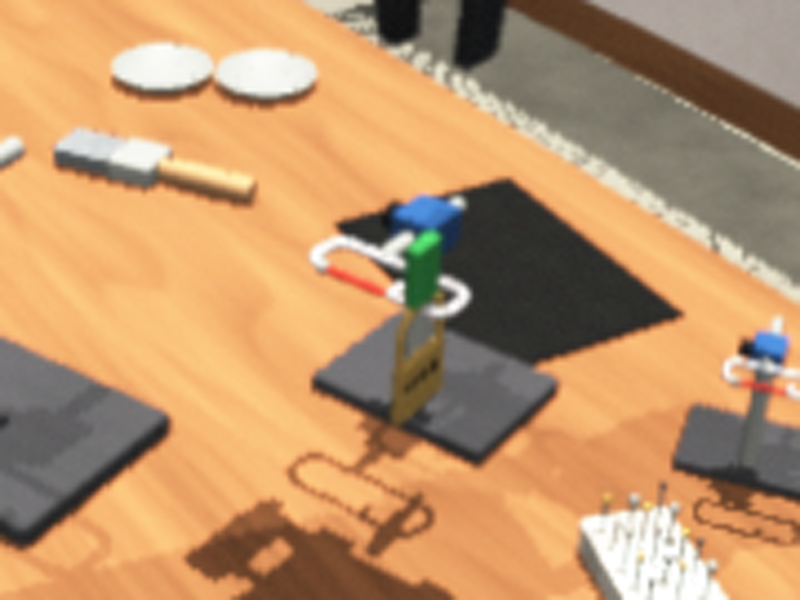

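The gauge hangs on the front bar near the closed end at (420,300). The gate is closed and the gripper is clear, so I'm handing in.

```bash
python3 -c "
from cell import bot
print(bot.hand_in())"
```

```text
the job is handed in; nothing more can be done
None
```

I clipped the brass gauge onto the middle-sized stand's hook and slid it along the front bar to the closed end, where it hangs free with the gate shut; pushing the gate took about 6 N and the job was handed in at about 17 s.

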